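# Reload the kitchen-counter stapler

## Robot

A 6-joint arm with a two-finger parallel gripper is mounted at the origin on the work surface. World frame = base frame: x ahead of the robot, y to its left, z up, the work surface at z = 0. Lengths are in mm, angles in degrees, forces in N, time in s.
With the tool pointing down it reaches from about 300 to 850 mm from the base axis. Payload 4.2 kg.
Tool frame: the origin (TCP) lies on the centre line of the jaws, within the pads' length; the fingertips stand 11 mm ahead of it and the grasp point (between the pads) lies 8 mm behind it; z points along the fingers, y is the direction in which the jaws open and shut (so a half turn about z gives the same grasp; the last joint's range is limited). The gripper opens to 91 mm and grips with 3 to 60 N. Pads are 32 mm wide; open, the fingers measure 118 mm over their backs; the gripper's body (76 mm by 178 mm) begins 60 mm behind the grasp point.
Start: joints at [-76.547, 18.312, 89.639, -0, 72.044, -1.146], TCP at [144.932, -556.45, 224.976] pointing down, gripper open.
Joint ranges: [-177.97, 177.97], [-48.28, 115.42], [12.27, 149.76], [-77.06, 257.06], [2.81, 150.46], [-146.56, 146.56]. Speed limits (degrees/s): [147.25, 147.25, 180, 180, 180, 180].

## Interface

Orientations are given as [roll, pitch, yaw] about the fixed x, y, z axes, in that order (R = Rz(yaw) Ry(pitch) Rx(roll)).
In Python, from workcell import env, grab_frame gives the robot as it stands. The module is installed in compiled form; this text tells all that it offers.
- The arm moves only by the tool arm_command, never from a script. Its argument "series" is one flat list of numbers, 6 for each row, row after row: the shift along the world's x, y, z each as a share of 400 mm, from -1 to 1, then the turn, a rotation vector about the world's x, y, z each as a share of 45 degrees, from -1 to 1. A call has 1 to 20 rows; each row shifts and turns the commanded pose from where the row before left it; what a row does not reach is not made up. A row lasts 1/12 s, in which the tool goes at most 41.7 mm and 7.16 degrees, less where a joint would pass 70% of its speed; a pose out of reach is approached as far as the arm can. A call with a number of a shift or a turn outside -1 to 1 is refused whole. A call with a gripper value outside its range is refused whole. "hand" is the opening, from 0 (shut) to 1 (fully open), set as the call begins (left out, the last holds). The fingers move at their own pace and stop on an object; "newtons" is the grip in N (left out, the last holds). Time passes only in rows, so rows that do not move let the fingers close. It gives the time, the measured TCP pose, the force and the opening at its end, in the units of the state.
- env.state(): the state, without advancing time (a new reading comes with each control period).
- grab_frame(name): name is "side" or "top" or "wrist"; returns a dict with "frame" (384x512x3 uint8, red, green, blue), "intrinsics" (3x3 intrinsics, pixels), "R" (3x3) and "t" (3): a world point X has camera coordinates R X + t; the wrist camera has in their place "tool_from_camera" (4x4, takes a point from camera to tool coordinates, whose origin is the TCP and whose axes are the flange's). Camera axes: x right, y down, z forward; pixel columns grow to the right and rows downward; lengths in mm; the calibration is good to about 2 mm. A picture is of the moment at which its call begins: read the wrist's pose just before it. There is no depth.
- env.job_done(): hands the job in, once; it reports no verdict.
The state is a dict: "time_s": time; "qpos": joint angles; "qvel": joint speeds; "effort": joint torques, N m; "ee_pos": TCP position; "ee_rot": TCP orientation; "force": force on the tool from outside, world axes, zero at the start; "torque": the same for the moment, N m; "gripper_width": finger opening in mm.
Only numpy, scipy, OpenCV 4.12 (cv2) and the standard library are available. Lean on these libraries where they do the work, as an engineer would, in place of code of your own. Each camera call takes 0.05 s, during which the arm holds its last target.

## Task

Load the staple strip from the cork trivet into the stapler's open drawer: nudge the spring follower back with the strip's end, lay the strip legs down flat on the channel floor so that the follower holds it against the front lip, and let go. Then push the drawer in by its red face until it clicks and stays shut. Do it gently, so that the glued strip does not snap and the stapler does not skid, and leave the other things where they are.

Things in the scene. Friction and masses are not known exactly. Their poses are not given: they have to be found in the camera images.
- strip: Stick of glued staples, bright steel, 60 long x 13 wide x 16 tall, 15 g, an inverted U in section (crown on top, two legs 1.6 thick), both ends alike. Origin: centre of its underside (leg tips). x: along its length; z: up through the crown. It starts legs down on the trivet. Pressed on the stapler with more than about 25 N it snaps.
- stapler: Teal front-loading desk stapler with black handle, 230 x 62 x 88, standing firm on rubber feet (skids if pushed over 30 N). Origin: centre of its underside; its front faces its -x, z up. The head, 45 wide, ends 115 ahead of the origin, 90 tall at most; ahead of it only the drawer sticks out, over bare counter. The drawer's opening is 25 wide, its roof 47 above the counter.
- drawer (a joint): Stapler's magazine drawer, opening in m along the stapler's -x: 0.09 fully out (start), 0 at the hard inner stop. A spring pushes it out with 4 N when open, 6.5 N when shut, plus 1 N friction; over the last 13 mm the latch raises the push to 11-16 N in all (with friction), then it snaps in at about 0.005 and holds it at about 0.0017. Not latched, it springs out again.
- follower (a joint): Black spring block in the channel, 12 long x 12 wide, top 15 over the channel floor, sliding along the channel: 0 = rest, its front face 50 behind the front lip; grows as it is pushed back towards the stapler, to 0.030. Spring force 1 N at 0, 2 N at 0.010, 4 N at 0.030. With the strip loaded it stands at 0.010.
- channel (a point): Moves with the drawer: centre of the loaded strip's place, on the channel floor (26 above the counter), 30 behind the front lip's inner face. Axes as the stapler's: x along the channel to the stapler's rear, z up. The channel is 15 wide between walls 2 thick and 6.5 high with rounded tops (a loaded strip stands 9.5 proud of them); the front lip is 7 high.
- face (a point): Moves with the drawer: centre of the outer side of its red face plate (26 wide, 12 tall, 6 thick; its upper part is the front lip), 36 ahead of channel, 1 above the channel floor; the plate reaches from 21 to 33 above the counter. Axes as the stapler's. With the drawer shut the plate stands 6 ahead of the head.
- follower_face (a point): Centre of the follower's front face, 7.5 over the channel floor. Axes as the stapler's.
- trivet: Round cork trivet, 150 across, 8 thick, lying fixed on the counter. Origin: centre of its underside.
- pencil_case: Blue plastic pencil case with snap lid, 204 x 76 x 32, length along its x. Origin: centre of its underside.
- pen: Chrome retractable pen, 143 long, 10 thick, lying along its x. Origin: below the middle of its barrel.
- jam_jar: Empty closed glass jam jar, 68 across, 100 tall, red lid. Origin: centre of its underside.
- pen_holder: Bamboo pen holder, 80 across, 100 tall (pencils reach 155). Origin: centre of its underside.

How it is judged:
By the outcome, as a careful person would: the job done as asked, in the order asked, and still so for the second after the job is handed in, with the robot touching nothing.
It also fails if it takes over 64 s, if anything falls off the work surface, if the arm or the gripper's body presses on something with over 40 N, if the wrist force passes 120 N, or if a joint passes its speed limit or range.

## Working session

There is one attempt and no reset: what is moved stays moved. The work goes in short steps, Python scripts to look and compute and a tool call to move; the robot and the scene stay as the last step left them, time stands still between calls to the robot, and variables do not carry over. Pictures are saved under pics/ and viewed, and the job is handed in when it is done.

Besides the shell and the picture viewer there is one more tool, called after ">>>" as name(argument=value, ...) on one line, values as JSON. arm_command: Moves the arm, as the interface text tells. Shift numbers are shares of 400 mm and turn numbers shares of 45 degrees, none past 1 either way. Its arguments: {"type":"object","properties":{"series":{"type":"array"},"hand":{"type":"number"},"newtons":{"type":"number"}},"required":["series"]}

```bash
mkdir -p pics
python3 - <<'E'
from workcell import env, grab_frame
import cv2,numpy as np,pickle
s=env.state()
print({k:np.round(v,3) for k,v in s.items()})
for n in ["side","top","wrist"]:
    f=grab_frame(n); pickle.dump((s,f),open(f"pics/{n}0.pkl","wb"))
    cv2.imwrite(f"pics/{n}0.png",cv2.resize(f["frame"][:,:,::-1],(800,600),interpolation=cv2.INTER_CUBIC))
    print(n,{k:np.round(v,3).tolist() for k,v in f.items() if k!="frame"})
E
```

```text
{'time_s': np.float64(0.0), 'qpos': array([-76.546,  18.35 ,  89.709,  -0.   ,  72.044,  -1.146]), 'qvel': array([-0.049, -0.095,  0.069, -0.034, -0.03 ,  0.027]), 'effort': array([ 1.0000e-03, -4.1246e+01, -2.3197e+01,  7.3000e-02,  4.6000e-02,
       -0.0000e+00]), 'ee_pos': array([ 144.823, -555.935,  224.122]), 'ee_rot': array([-1.79897e+02, -2.00000e-03,  1.46000e+01]), 'force': array([ 1.29 , -0.114,  0.116]), 'torque': array([ 0.05 , -0.001,  0.043]), 'gripper_width': np.float64(90.993)}
side {'intrinsics': [[435.474, 0.0, 250.325], [0.0, 435.474, 188.177], [0.0, 0.0, 1.0]], 'R': [[0.997, -0.08, 0.009], [-0.053, -0.739, -0.671], [0.061, 0.669, -0.741]], 't': [-584.16, -0.57, 1368.308]}
top {'intrinsics': [[476.993, 0.0, 256.476], [0.0, 476.993, 194.216], [0.0, 0.0, 1.0]], 'R': [[0.021, -1.0, 0.003], [-0.983, -0.021, -0.18], [0.18, 0.001, -0.984]], 't': [-82.487, 601.823, 1181.794]}
wrist {'intrinsics': [[323.904, 0.0, 258.391], [0.0, 323.904, 194.842], [0.0, 0.0, 1.0]], 'tool_from_camera': [[-0.0, -0.965, -0.261, 73.3], [1.0, -0.0, 0.001, 0.798], [-0.001, -0.261, 0.965, -159.766], [0.0, 0.0, 0.0, 1.0]]}
```

View pics/side0.png

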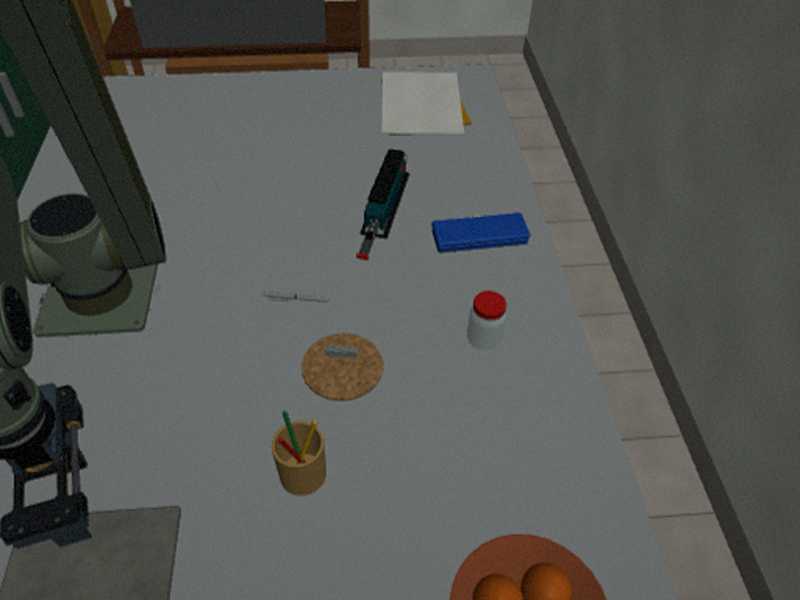

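View pics/top0.png

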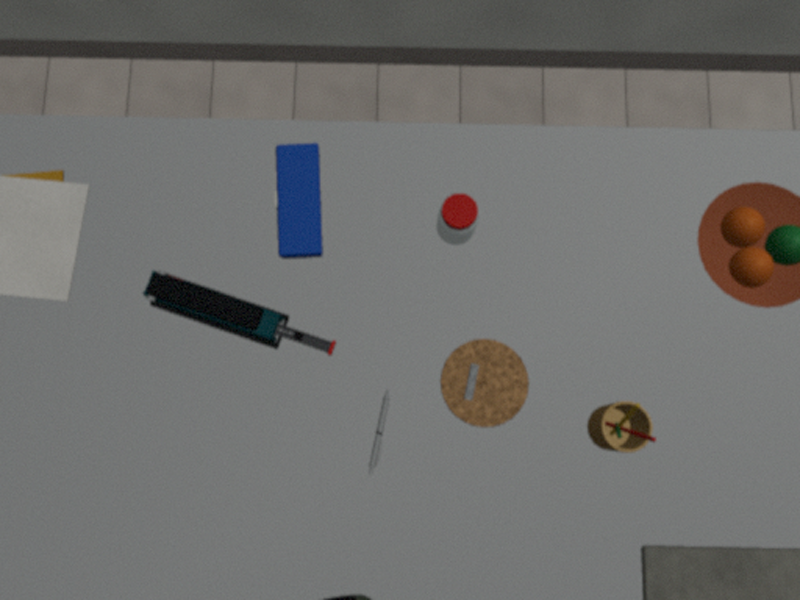

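View pics/wrist0.png

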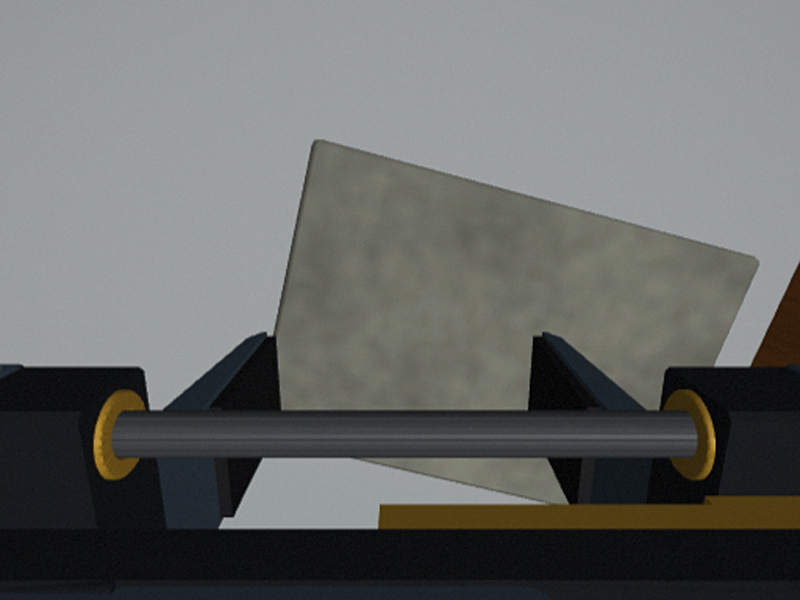

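The side view shows the strip at about (341,351) and the red face at (363,256). In the top view the strip is at (472,381), the face at (332,347), and the stapler runs up-left to (150,285). The wrist view only shows the mat. Next I'll work out coarse positions.

```bash
cat > h.py <<'E'
import numpy as np,cv2,pickle
from scipy.spatial.transform import Rotation as Ro
def cam(f,s=None):
    """return C (world), Rwc (cam->world), K"""
    K=np.array(f["intrinsics"])
    if "R" in f:
        R=np.array(f["R"]);return -R.T@np.array(f["t"]),R.T,K
    T=np.array(f["tool_from_camera"]);Rt=Ro.from_euler("xyz",s["ee_rot"],degrees=True).as_matrix()
    return Rt@T[:3,3]+np.array(s["ee_pos"]),Rt@T[:3,:3],K
def atz(f,s,uv,z):
    C,R,K=cam(f,s);uv=np.atleast_2d(uv).astype(float)
    d=(R@np.linalg.inv(K)@np.c_[uv,np.ones(len(uv))].T).T
    return C+d*((z-C[2])/d[:,2])[:,None]
def proj(f,s,X):
    C,R,K=cam(f,s);p=(K@R.T@(np.atleast_2d(X)-C).T).T
    return p[:,:2]/p[:,2:]
def tri(obs):
    A=[];b=[]
    for f,s,uv in obs:
        C,R,K=cam(f,s);d=R@np.linalg.inv(K)@np.r_[uv,1.];d/=np.linalg.norm(d);P=np.eye(3)-np.outer(d,d);A.append(P);b.append(P@C)
    return np.linalg.lstsq(np.vstack(A),np.hstack(b),rcond=None)[0]
def crop(f,name,x0,y0,x1,y1):
    im=f["frame"][y0:y1,x0:x1,::-1];k=min(800/(x1-x0),600/(y1-y0))
    cv2.imwrite(name,cv2.resize(im,None,fx=k,fy=k,interpolation=cv2.INTER_CUBIC));print(name,"scale",k)
E
python3 - <<'E'
from h import *
s,T=pickle.load(open("pics/top0.pkl","rb"));_,S=pickle.load(open("pics/side0.pkl","rb"))
k=.64
for n,uv,z in [("strip",(472,381),24),("stripA",(475,365),24),("stripB",(469,398),24),("trivet",(485,383),8),("face",(332,347),33),("headfront",(285,330),33),("rear",(150,285),60),("jar",(459,211),100),("holder",(626,428),100),("case",(299,200),32),("pen",(379,433),8)]:
    print(n,atz(T,s,np.array(uv)*k,z).round(0))
for n,uv,z in [("strip",(341,351),24),("face",(363,256),33)]: print(n,atz(S,s,np.array(uv)*k,z).round(0))
crop(T,"pics/t_st.png",85,165,235,235);crop(T,"pics/t_tr.png",270,205,350,285)
crop(S,"pics/s_st.png",210,90,280,175)
E
```

```text
strip [[ 480. -192.   24.]]
stripA [[ 507. -197.   24.]]
stripB [[ 452. -187.   24.]]
trivet [[ 478. -215.    8.]]
face [[531.  43.  33.]]
headfront [[558. 123.  33.]]
rear [[625. 346.  60.]]
jar [[ 751. -162.  100.]]
holder [[ 406. -423.  100.]]
case [[786. 110.  32.]]
pen [[391. -38.   8.]]
strip [[ 478. -198.   24.]]
face [[531.  37.  33.]]
pics/t_st.png scale 5.333333333333333
pics/t_tr.png scale 7.5
pics/s_st.png scale 7.0588235294117645
```

View pics/t_st.png

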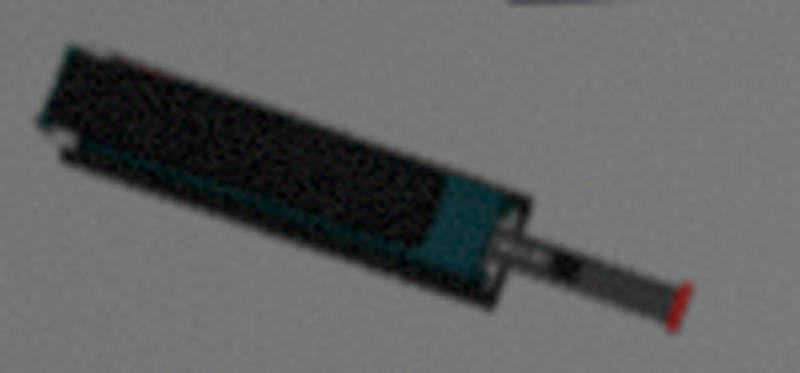

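View pics/t_tr.png

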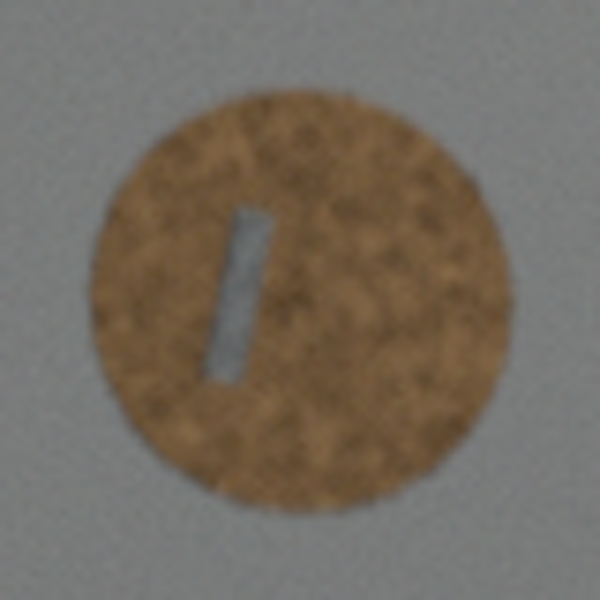

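The top crops show the strip lying along world x, about -11° in yaw. The stapler axis points to about 72°, with the black follower roughly in the middle of the drawer. The two cameras agree to about 5 mm. I'll move to a wrist view over the strip.

>>> arm_command(series=[0.06,0.065,0,0,0,-0.04,0.06,0.065,0,0,0,-0.04,0.06,0.065,0,0,0,-0.04,0.06,0.065,0,0,0,-0.04,0.06,0.065,0,0,0,-0.04,0.06,0.065,0,0,0,-0.04,0.06,0.065,0,0,0,-0.04,0.06,0.065,0,0,0,-0.04,0.06,0.065,0,0,0,-0.04,0.06,0.065,0,0,0,-0.04,0.06,0.065,-0.04,0,0,-0.04,0.06,0.065,-0.05,0,0,-0.04,0.06,0.065,-0.05,0,0,-0.04,0.06,0.065,-0.05,0,0,-0.04,0,0,0,0,0,0,0,0,0,0,0,0], hand=0.6)

```text
time_s: 1.48
ee_pos: [480.9, -190.9, 147.5]
ee_rot: [-180.0, 0.2, -10.4]
force: [0.8, -0.1, 0.7]
gripper_width: 54.9
```

```bash
cat > snap.py <<'E'
import sys
from workcell import env, grab_frame
from h import *
tag=sys.argv[1]
for n in sys.argv[2:]:
    s=env.state();f=grab_frame(n);pickle.dump((s,f),open(f"pics/{n}{tag}.pkl","wb"))
    cv2.imwrite(f"pics/{n}{tag}.png",cv2.resize(f["frame"][:,:,::-1],(800,600),interpolation=cv2.INTER_CUBIC))
print({k:np.round(s[k],2).tolist() for k in ("time_s","ee_pos","ee_rot","force","gripper_width")})
E
python3 snap.py 1 wrist
```

```text
{'time_s': 1.48, 'ee_pos': [480.86, -190.89, 147.52], 'ee_rot': [-179.97, 0.2, -10.38], 'force': [0.79, -0.14, 0.75], 'gripper_width': 54.87}
```

View pics/wrist1.png

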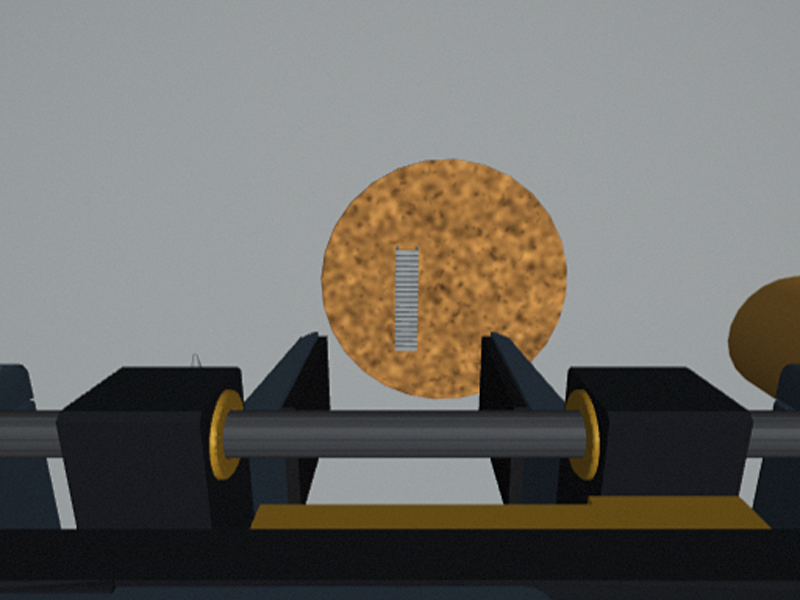

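The strip's crown spans (396,249) to (417,350), almost parallel to the image's vertical. I'll refine that with a threshold fit.

Run:
```python
from h import *
s,f=pickle.load(open("pics/wrist1.pkl","rb"))
hsv=cv2.cvtColor(f["frame"],cv2.COLOR_RGB2HSV)
m=np.zeros(hsv.shape[:2],np.uint8);m[150:235,230:290]=((hsv[150:235,230:290,1]<60)*255)
m=cv2.morphologyEx(m,cv2.MORPH_CLOSE,np.ones((5,5)))
n,l,st,c=cv2.connectedComponentsWithStats(m);i=1+np.argmax(st[1:,4]);print(st[i],c[i])
pts=np.argwhere(l==i)[:,::-1].astype(np.float32)
W=atz(f,s,pts,24)[:,:2].astype(np.float32)
print(cv2.minAreaRect(W),W.mean(0))
d=np.linalg.svd(W-W.mean(0),full_matrices=False)[2][0];print(np.degrees(np.arctan2(d[1],d[0])))
crop(f,"pics/w1c.png",230,150,290,235)
```

```text
[253 158  15  66 929] [259.73627557 190.78040904]
((480.34228515625, -193.32032775878906), (12.600395202636719, 60.710548400878906), 79.36271667480469) [ 480.67593 -193.1594 ]
168.97357
pics/w1c.png scale 7.0588235294117645
```

View pics/w1c.png

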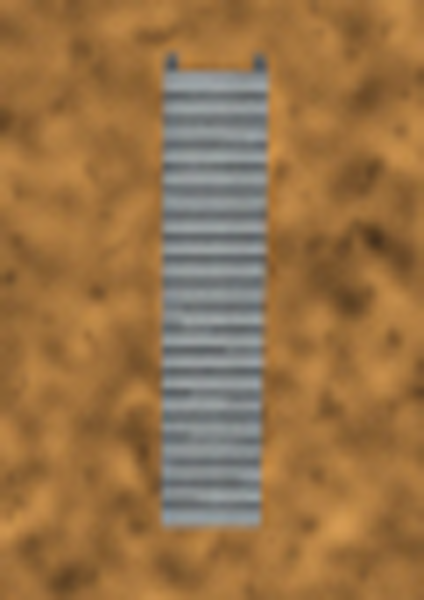

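The fit gives the strip centre at about (480,-193) with yaw -11° and a size of 60.7 x 12.6, which matches the given size. I'll descend so the fingertips sit 9 mm above the leg tips.

>>> arm_command(series=[-0.002,-0.006,-0.06,0,0,-0.01,0,0,-0.06,0,0,0,0,0,-0.06,0,0,0,0,0,-0.06,0,0,0,0,0,-0.02,0,0,0,0,0,-0.02,0,0,0,0,0,-0.01,0,0,0,0,0,-0.008,0,0,0,0,0,0,0,0,0,0,0,0,0,0,0,0,0,0,0,0,0], hand=0.35)

```text
time_s: 2.45
ee_pos: [480.7, -195.1, 30.6]
ee_rot: [180.0, -0.1, -11.0]
force: [0.7, -0.6, 0.5]
gripper_width: 32.1
```

```bash
python3 snap.py 2 wrist
```

```text
{'time_s': 2.45, 'ee_pos': [480.71, -195.1, 30.6], 'ee_rot': [179.97, -0.1, -11.05], 'force': [0.73, -0.56, 0.48], 'gripper_width': 32.13}
```

View pics/wrist2.png

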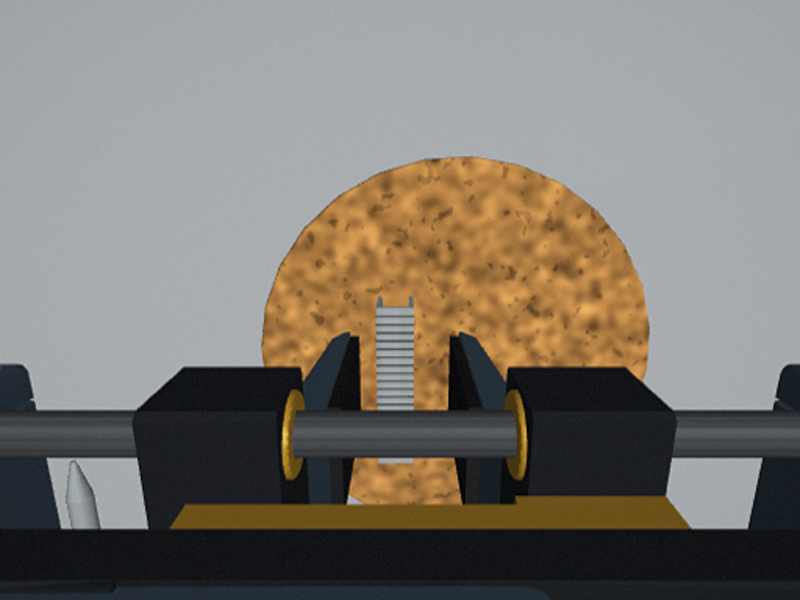

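Wrist view: the strip lies between the fingers but sits about 9 px left of mid-jaw (395 against 404), roughly 3 mm. I'll check the offsets in numbers.

Run:
```python
from h import *
from workcell import env
s,f=pickle.load(open("pics/wrist2.pkl","rb"))
R=Ro.from_euler("xyz",s["ee_rot"],degrees=True).as_matrix()
for n,uv in [("front L",(376,307)),("front R",(414,307)),("rear",(395,462))]:
    X=atz(f,s,np.array(uv)*.64,24)[0];print(n,X.round(1),"tool",(R.T@(X-s["ee_pos"])).round(1))
print("tips px",(proj(f,s,np.array(s["ee_pos"])+np.array([R@[16,y,11] for y in (-16,16)]))/.64).round(0))
print(env.state()["ee_pos"],env.state()["qpos"],env.state()["time_s"])
```

```text
front L [ 509.7 -192.2   24. ] tool [27.8 -8.4  6.6]
front R [ 507.2 -204.9   24. ] tool [27.8  4.5  6.7]
rear [ 449.8 -186.8   24. ] tool [-31.9  -2.2   6.5]
tips px [[356. 336.]
 [446. 336.]]
[ 480.66694417 -195.02963239   30.52124242] [-2.33509937e+01  2.50802429e+01  1.11695914e+02 -9.56372201e-03
  4.31314184e+01  7.76972849e+01] 2.5
```

>>> arm_command(series=[-0.0035,0.008,-0.0065,0,0,0,0,0,0,0,0,0,0,0,0,0,0,0])

```text
time_s: 2.75
ee_pos: [478.5, -191.3, 27.1]
ee_rot: [-180.0, 0.0, -11.0]
force: [0.2, -0.4, 0.3]
gripper_width: 31.7
```

>>> arm_command(series=[0,0,0,0,0,0,0,0,0,0,0,0,0,0,0,0,0,0,0,0,0,0,0,0,0,0,0,0,0,0,0,0,0,0,0,0], hand=0, newtons=10)

```text
time_s: 3.25
ee_pos: [478.8, -191.7, 27.2]
ee_rot: [180.0, -0.0, -11.1]
force: [0.0, -0.3, 0.1]
gripper_width: 13.1
```

```bash
python3 snap.py 3 wrist
```

```text
{'time_s': 3.25, 'ee_pos': [478.79, -191.69, 27.21], 'ee_rot': [179.99, -0.01, -11.06], 'force': [0.04, -0.25, 0.08], 'gripper_width': 13.09}
```

View pics/wrist3.png

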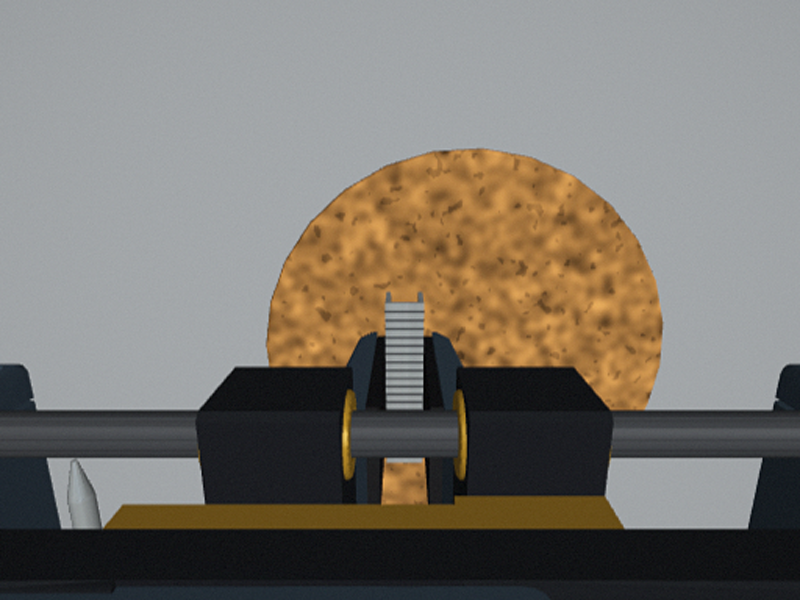

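The strip is held centred, with a width of 13.1. I'll lift, turn to the stapler's heading and view the drawer from behind-front.

>>> arm_command(series=[0,0,0.03,0,0,0,0,0,0.07,0,0,0,0,0,0.09,0,0,0,0,0,0.09,0,0,0,0.007,0.037,0,0,0,0.142,0.007,0.037,0,0,0,0.142,0.007,0.037,0,0,0,0.142,0.007,0.037,0,0,0,0.142,0.007,0.037,0,0,0,0.142,0.007,0.037,0,0,0,0.142,0.007,0.037,0,0,0,0.142,0.007,0.037,0,0,0,0.142,0.007,0.037,0,0,0,0.142,0.007,0.037,0,0,0,0.142,0.007,0.037,0,0,0,0.142,0.007,0.037,0,0,0,0.142,0.007,0.037,0,0,0,0.142,0,0,0,0,0,0,0,0,0,0,0,0], newtons=15)

```text
time_s: 4.88
ee_pos: [515.0, 1.1, 139.1]
ee_rot: [-180.0, 0.0, 72.0]
force: [-0.3, -0.8, -0.5]
gripper_width: 12.9
```

```bash
python3 snap.py 4 wrist
```

```text
{'time_s': 4.88, 'ee_pos': [515.03, 1.06, 139.06], 'ee_rot': [-179.99, 0.02, 71.99], 'force': [-0.28, -0.83, -0.46], 'gripper_width': 12.89}
```

View pics/wrist4.png

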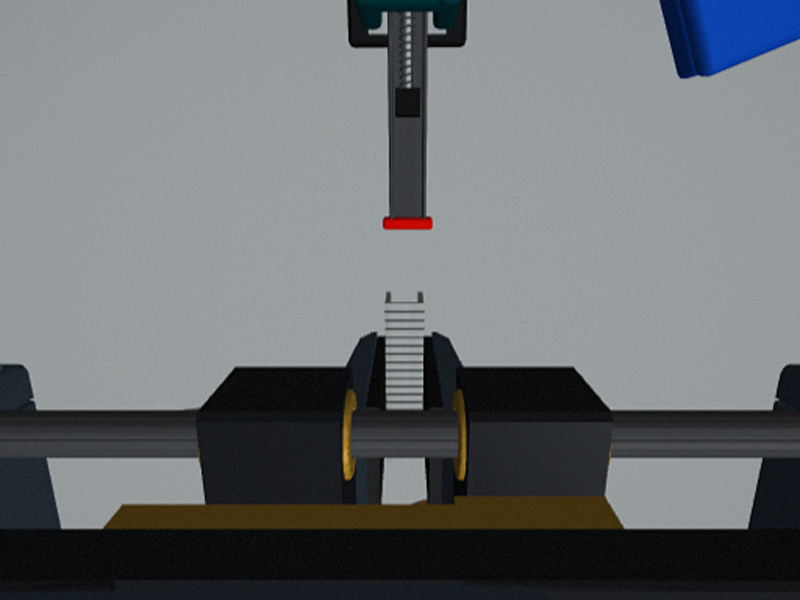

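Wrist view: the channel is almost parallel to the tool. The red face is at (408,223), the follower at (408,102), and the strip's front end at (405,302). I'll crop in to measure.

Run:
```python
from h import *
s,f=pickle.load(open("pics/wrist4.pkl","rb"))
crop(f,"pics/w4a.png",225,0,295,75);crop(f,"pics/w4b.png",225,75,295,150)
g=f["frame"].astype(int)
# subpixel edges per row: bright gray bg vs dark channel
gr=g.mean(2)
for r in list(range(24,136,10)):
    row=gr[r,235:290];print(r,row.astype(int).tolist()[3:45])
red=(g[:,:,0]>120)&(g[:,:,1]<60);red[:,:200]=0
ys,xs=np.nonzero(red);print("red",xs.min(),xs.max(),ys.min(),ys.max(),xs.mean(),ys.mean())
```

```text
pics/w4a.png scale 8.0
pics/w4b.png scale 8.0
24 [22, 20, 23, 19, 23, 20, 20, 21, 22, 21, 27, 63, 65, 61, 62, 60, 61, 36, 35, 53, 60, 88, 142, 169, 154, 54, 60, 60, 65, 63, 60, 63, 44, 37, 65, 42, 18, 22, 21, 22, 24, 22]
34 [153, 153, 153, 153, 154, 154, 154, 156, 160, 157, 54, 57, 60, 54, 62, 61, 63, 42, 37, 47, 58, 82, 142, 170, 156, 54, 60, 61, 62, 63, 63, 60, 43, 38, 65, 107, 160, 154, 155, 153, 154, 156]
44 [154, 156, 154, 154, 156, 155, 156, 154, 157, 154, 75, 51, 61, 49, 62, 62, 58, 51, 31, 40, 60, 78, 135, 167, 158, 53, 63, 57, 61, 62, 59, 58, 40, 40, 66, 109, 159, 156, 157, 152, 153, 157]
54 [153, 157, 156, 156, 157, 157, 154, 156, 155, 155, 71, 51, 61, 48, 60, 62, 62, 50, 31, 43, 65, 76, 130, 165, 157, 55, 60, 61, 64, 63, 60, 62, 34, 44, 67, 109, 159, 158, 156, 156, 152, 157]
64 [154, 156, 155, 156, 154, 153, 156, 156, 157, 153, 101, 45, 61, 46, 61, 14, 18, 20, 18, 19, 16, 17, 19, 20, 16, 18, 18, 22, 20, 17, 24, 56, 34, 43, 67, 131, 159, 158, 157, 155, 157, 155]
74 [155, 154, 155, 156, 154, 155, 154, 154, 158, 157, 112, 40, 61, 48, 58, 23, 11, 9, 9, 8, 8, 7, 10, 8, 10, 11, 
[... 568 characters left out ...]
59, 58, 61, 59, 60, 61, 26, 54, 75, 164, 157, 156, 155, 154, 155, 157]
114 [157, 155, 156, 154, 157, 158, 156, 156, 158, 158, 157, 51, 59, 56, 57, 60, 60, 57, 57, 60, 60, 61, 56, 62, 58, 59, 59, 55, 59, 60, 60, 59, 27, 56, 83, 162, 156, 157, 156, 158, 155, 155]
124 [157, 158, 156, 159, 158, 156, 158, 156, 158, 160, 154, 48, 59, 49, 59, 58, 59, 62, 57, 59, 59, 60, 58, 59, 57, 58, 57, 62, 59, 63, 60, 60, 26, 59, 91, 162, 160, 157, 155, 157, 157, 156]
134 [155, 158, 155, 158, 156, 156, 156, 157, 155, 157, 156, 71, 54, 56, 55, 58, 60, 61, 58, 58, 59, 59, 59, 60, 62, 58, 55, 56, 59, 60, 62, 63, 23, 57, 92, 163, 159, 160, 154, 157, 158, 157]
red 246 276 140 146 260.86384976525824 142.9718309859155
```

View pics/w4a.png

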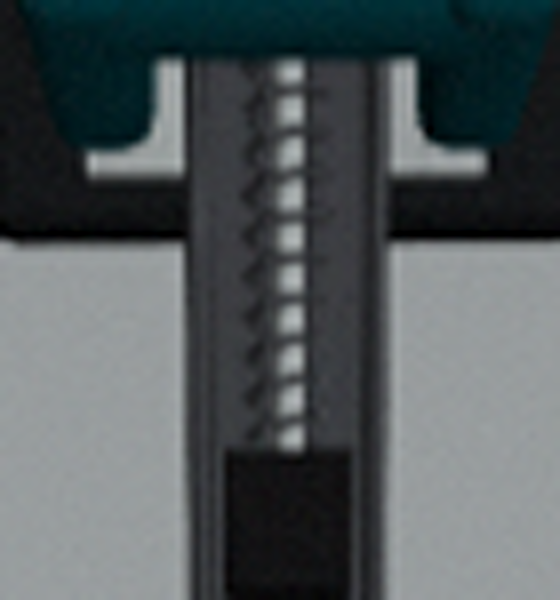

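View pics/w4b.png

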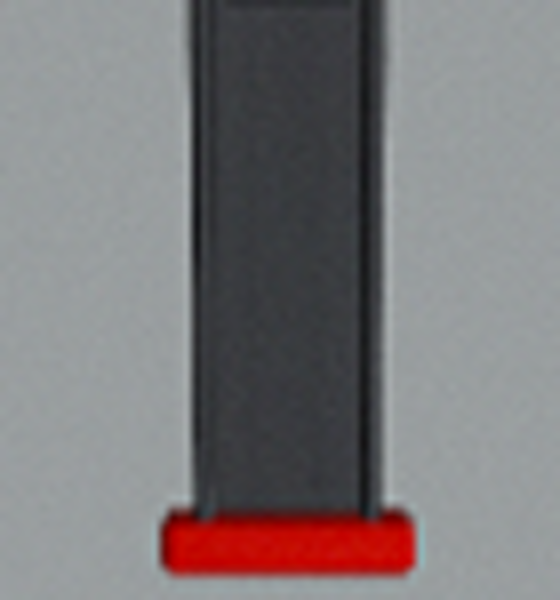

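Run:
```python
from h import *
s,f=pickle.load(open("pics/wrist4.pkl","rb"))
R=Ro.from_euler("xyz",s["ee_rot"],degrees=True).as_matrix();p=np.array(s["ee_pos"])
gr=f["frame"].astype(float).mean(2)
for r in (195,198,205,210): print(r,gr[r,240:280].astype(int).tolist())
print("col",gr[184:200,255].astype(int).tolist(), "follower col",gr[52:84,260].astype(int).tolist())
def T(uv,z,n): 
    X=atz(f,s,np.array(uv),z)[0];print(n,X.round(1),"tool",(R.T@(X-p)).round(2))
# pixel-centre coordinates: crop px/8+off-0.5
c=lambda x,y,o:(225+x/8-.5,o+y/8-.5)
T((258.4,193),p[2]-3.2,"strip front crown")
T(c(288,513,75),33,"lip inner top");T(c(288,577,75),33,"face outer top");T(c(163,545,75),33,"faceL");T(c(415,545,75),33,"faceR")
T(c(288,598,0),41,"follower front top");T(c(288,450,0),41,"follower rear top");T(c(224,520,0),41,"folL");T(c(352,520,0),41,"folR")
T(c(288,62,0),47,"head roof")
T((248.2-.0,34),32.5,"wallL34");T((273.6,34),32.5,"wallR34");T((249.1,130),32.5,"wL134");T((272.6,130),32.5,"wR134")
```

```text
195 [158, 158, 155, 157, 159, 158, 151, 149, 154, 156, 157, 158, 161, 160, 161, 161, 160, 158, 161, 162, 162, 162, 157, 157, 156, 155, 158, 158, 157, 160, 161, 159, 156, 155, 157, 157, 156, 159, 156, 157]
198 [157, 157, 158, 156, 157, 155, 126, 127, 128, 131, 134, 134, 136, 137, 138, 134, 138, 137, 136, 139, 142, 137, 134, 130, 130, 134, 131, 134, 137, 132, 135, 138, 159, 157, 155, 158, 157, 155, 157, 156]
205 [157, 155, 156, 159, 158, 157, 122, 88, 87, 93, 94, 91, 93, 90, 92, 95, 93, 90, 95, 97, 95, 94, 93, 94, 92, 94, 90, 96, 95, 95, 96, 123, 158, 158, 157, 155, 157, 155, 156, 157]
210 [154, 157, 158, 158, 156, 156, 117, 72, 75, 76, 77, 78, 77, 77, 78, 77, 79, 78, 79, 78, 80, 78, 77, 79, 79, 79, 78, 80, 78, 78, 83, 114, 159, 156, 157, 157, 158, 157, 156, 156]
col [157, 157, 156, 159, 158, 156, 159, 157, 162, 109, 136, 161, 158, 159, 134, 78] follower col [74, 79, 130, 127, 60, 14, 20, 19, 19, 18, 17, 15, 19, 16, 20, 17, 18, 18, 19, 18, 19, 12, 10, 51, 60, 58, 63, 62, 58, 58, 60, 58]
strip front crown [524.4  29.1 135.9] tool [29.55  0.2   3.19]
lip inner top [531.7  46.   33. ] tool [ 47.91   2.03 106.04]
face outer top [529.8  39.8  33. ] tool [ 41.43   2.04 106.04]
faceL [518.6  46.8  33. ] tool [ 44.68 -10.7  106.04]
faceR [543.   38.9  33. ] tool [ 44.68  14.97 106.04]
follower front top [546.6  92.1  41. ] tool [96.37  1.89 98.02]
follower rear top [550.5 104.3  41. ] tool [109.23   1.87  98.01]
folL [543.  100.4  41. ] tool [103.19  -4.07  98.02]
folR [554.3  96.7  41. ] tool [103.19   7.82  98.01]
head roof [559.9 133.3  47. ] tool [139.7    1.77  92.  ]
wallL34 [546.9 122.7  32.5] tool [125.57  -7.33 106.51]
wallR34 [565.  116.8  32.5] tool [125.58  11.73 106.5 ]
wL134 [525.1  55.3  32.5] tool [ 54.76  -7.19 106.54]
wR134 [543.2  49.4  32.5] tool [ 54.75  11.8  106.53]
```

The measurements are consistent: the face is 25.7 wide (26 given), the follower about 12 wide, and the wall-to-wall outer width 19.0. The channel is offset +1.25 mm sideways from the strip and needs no yaw correction. I'll move to just in front of the follower, still above the drawer, and recheck.

>>> arm_command(series=[0.01,0.03,-0.03,0,0,0,0.01,0.03,-0.03,0,0,0,0.01,0.03,-0.03,0,0,0,0.01,0.03,-0.03,0,0,0,0.01,0.029,-0.03,0,0,0,0.002,0,-0.022,0,0,0,0,0,0,0,0,0,0,0,0,0,0,0,0,0,0,0,0,0])

```text
time_s: 5.68
ee_pos: [536.1, 60.0, 70.6]
ee_rot: [180.0, 0.0, 72.0]
force: [0.1, -0.9, 0.1]
gripper_width: 12.6
```

```bash
python3 snap.py 5 wrist top
python3 - <<'E'
from h import *
s,f=pickle.load(open("pics/wrist5.pkl","rb"));crop(f,"pics/w5c.png",210,110,310,235)
E
```

```text
{'time_s': 5.73, 'ee_pos': [536.24, 59.94, 70.91], 'ee_rot': [179.94, -0.01, 71.99], 'force': [-0.36, 0.49, -1.09], 'gripper_width': 12.91}
pics/w5c.png scale 4.8
```

View pics/w5c.png

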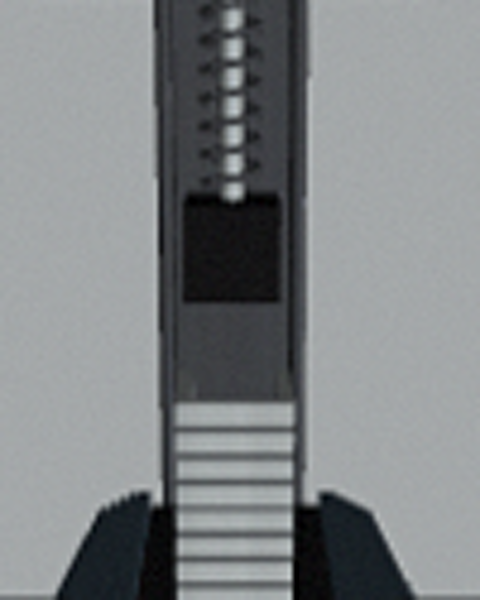

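Run:
```python
from h import *
s,f=pickle.load(open("pics/wrist5.pkl","rb"))
R=Ro.from_euler("xyz",s["ee_rot"],degrees=True).as_matrix();p=np.array(s["ee_pos"])
def T(x,y,z,n): 
    X=atz(f,s,np.array((210+x/4.8-.5,110+y/4.8-.5)),z)[0];print(n,"tool",(R.T@(X-p)).round(2))
T(235,402,p[2]-3.2,"strip end");T(231.5,300,41,"fol front");T(231.5,197,41,"fol rear")
T(176,450,p[2]-3.2,"sL");T(294,450,p[2]-3.2,"sR");T(183,250,41,"fL");T(280,250,41,"fR");T(161,400,32.5,"wL");T(304,400,32.5,"wR");T(157,150,32.5,"wL");T(308,150,32.5,"wR")
```

```text
strip end tool [29.41  0.23  3.2 ]
fol front tool [35.44 -0.17 29.62]
fol rear tool [48.19 -0.16 29.62]
sL tool [23.98 -6.22  3.2 ]
sR tool [23.97  6.69  3.2 ]
fL tool [41.69 -6.12 29.62]
fR tool [41.68  5.79 29.62]
wL tool [20.38 -9.47 38.12]
wR tool [20.37  9.36 38.12]
wL tool [53.01 -9.56 38.11]
wR tool [53.01  9.49 38.12]
```

>>> arm_command(series=[-0.0008,0.0003,-0.015,0,0,0,0,0,-0.015,0,0,0,0,0,-0.012,0,0,0,0,0,0,0,0,0,0,0,0,0,0,0,0,0,0,0,0,0])

```text
time_s: 6.28
ee_pos: [535.6, 60.5, 53.5]
ee_rot: [-180.0, 0.0, 72.0]
force: [1.0, 0.0, 1.0]
gripper_width: 13.2
```

```bash
python3 snap.py 6 wrist
python3 - <<'E'
from h import *
s,f=pickle.load(open("pics/wrist6.pkl","rb"));crop(f,"pics/w6c.png",210,110,310,235)
E
```

```text
{'time_s': 6.28, 'ee_pos': [535.63, 60.45, 53.49], 'ee_rot': [-180.0, 0.0, 72.02], 'force': [0.95, 0.04, 0.96], 'gripper_width': 13.15}
pics/w6c.png scale 4.8
```

View pics/w6c.png

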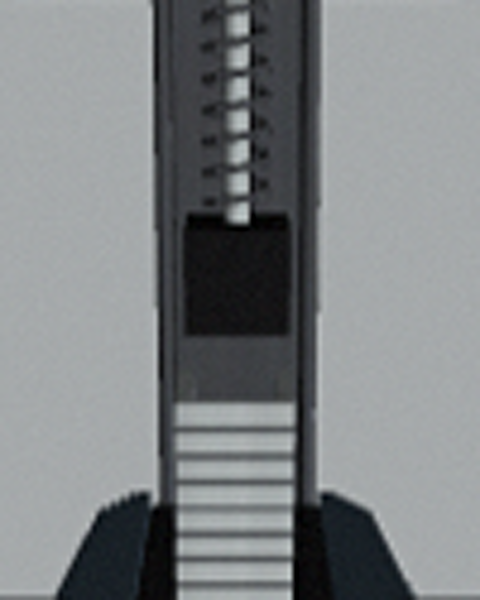

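Run:
```python
from h import *
s,f=pickle.load(open("pics/wrist6.pkl","rb"))
R=Ro.from_euler("xyz",s["ee_rot"],degrees=True).as_matrix();p=np.array(s["ee_pos"])
def T(x,y,z,n): 
    X=atz(f,s,np.array((210+x/4.8-.5,110+y/4.8-.5)),z)[0];print(n,"tool",(R.T@(X-p)).round(2))
T(235,402,p[2]-3.2,"strip end");T(231.5,335,41,"fol front");T(231.5,217,41,"fol rear")
T(176,450,p[2]-3.2,"sL");T(294,450,p[2]-3.2,"sR");T(184,280,41,"fL");T(290,280,41,"fR");T(162,430,32.5,"wL");T(318,430,32.5,"wR");T(156,150,32.5,"wL");T(321,150,32.5,"wR")
gr=f["frame"].astype(float).mean(2)
for r in (120,160,180,195,205): print(r,gr[r,238:282].astype(int).tolist())
```

```text
strip end tool [29.41  0.23  3.2 ]
fol front tool [34.79 -0.15 12.49]
fol rear tool [48.2  -0.15 12.48]
sL tool [23.98 -6.22  3.2 ]
sR tool [23.97  6.69  3.2 ]
fL tool [41.11 -5.48 12.49]
fR tool [41.11  6.42 12.48]
wL tool [21.17 -8.57 20.99]
wR tool [21.16 10.29 20.99]
wL tool [54.73 -8.85 20.98]
wR tool [54.72 10.17 20.98]
120 [167, 169, 171, 165, 28, 59, 69, 51, 67, 63, 64, 67, 67, 58, 38, 39, 46, 66, 64, 93, 133, 158, 167, 161, 36, 66, 66, 67, 66, 70, 65, 63, 65, 66, 49, 29, 57, 69, 94, 175, 171, 169, 167, 169]
160 [170, 168, 170, 169, 123, 39, 70, 67, 47, 64, 28, 17, 16, 18, 19, 19, 19, 23, 18, 24, 17, 16, 19, 19, 18, 19, 21, 22, 18, 21, 17, 19, 37, 70, 29, 42, 63, 72, 144, 173, 167, 168, 168, 167]
180 [167, 168, 170, 171, 169, 32, 62, 67, 49, 60, 57, 55, 59, 56, 56, 56, 55, 58, 60, 57, 53, 56, 57, 54, 54, 57, 55, 59, 59, 63, 56, 58, 63, 70, 25, 48, 67, 78, 177, 168, 170, 169, 169, 168]
195 [168, 168, 169, 171, 169, 50, 56, 74, 110, 168, 166, 168, 171, 171, 171, 173, 174, 169, 173, 173, 172, 175, 176, 172, 171, 168, 169, 167, 169, 170, 171, 174, 173, 116, 13, 47, 76, 109, 175, 172, 168, 168, 167, 167]
205 [169, 169, 169, 169, 170, 74, 52, 71, 87, 100, 100, 99, 99, 99, 100, 101, 102, 103, 103, 100, 102, 99, 106, 104, 99, 99, 99, 102, 103, 103, 100, 104, 103, 53, 19, 54, 74, 95, 174, 169, 167, 168, 167, 167]
```

Channel centre is about +0.4 mm from the strip centre and the gap to the follower is about 5.5 mm. I'll push the follower back about 15 mm, gently.

>>> arm_command(series=[0.0024,0.0068,0,0,0,0,0.0024,0.007,0,0,0,0,0.0024,0.007,0,0,0,0,0.0024,0.007,0,0,0,0,0.0024,0.007,0,0,0,0,0.0024,0.007,0,0,0,0,0.0024,0.007,0,0,0,0,0,0,0,0,0,0,0,0,0,0,0,0])

```text
time_s: 7.08
ee_pos: [542.2, 80.0, 53.5]
ee_rot: [-180.0, 0.0, 72.0]
force: [-1.1, -1.7, 0.0]
gripper_width: 12.7
```

```bash
python3 snap.py 7 wrist
python3 - <<'E'
from h import *
s,f=pickle.load(open("pics/wrist7.pkl","rb"));crop(f,"pics/w7c.png",210,110,310,235)
E
```

```text
{'time_s': 7.08, 'ee_pos': [542.24, 80.04, 53.54], 'ee_rot': [-179.99, 0.02, 72.04], 'force': [-1.13, -1.66, 0.04], 'gripper_width': 12.72}
pics/w7c.png scale 4.8
```

View pics/w7c.png

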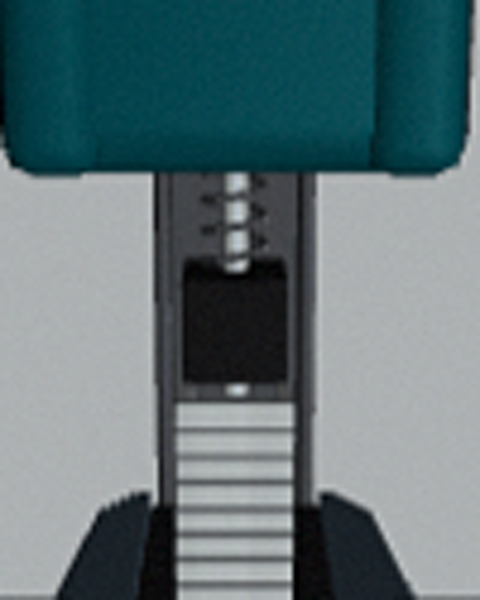

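Run:
```python
from h import *
s,f=pickle.load(open("pics/wrist7.pkl","rb"))
R=Ro.from_euler("xyz",s["ee_rot"],degrees=True).as_matrix();p=np.array(s["ee_pos"])
def T(x,y,z,n): 
    X=atz(f,s,np.array((210+x/4.8-.5,110+y/4.8-.5)),z)[0];print(n,"tool",(R.T@(X-p)).round(2))
T(235,402,p[2]-3.2,"strip end");T(231.5,383,41,"fol front");T(231.5,265,41,"fol rear")
T(176,450,p[2]-3.2,"sL");T(294,450,p[2]-3.2,"sR");T(183,320,41,"fL");T(287,320,41,"fR");T(162,450,32.5,"wL");T(317,450,32.5,"wR");T(156,180,32.5,"wL");T(317,180,32.5,"wR")
T(236,172,78,"head")
```

```text
strip end tool [29.41  0.23  3.19]
fol front tool [29.17 -0.16 12.53]
fol rear tool [42.81 -0.15 12.52]
sL tool [23.98 -6.22  3.19]
sR tool [23.98  6.68  3.19]
fL tool [36.52 -5.64 12.53]
fR tool [36.52  6.12 12.53]
wL tool [18.63 -8.61 21.03]
wR tool [18.62 10.21 21.03]
wL tool [51.28 -8.9  21.02]
wR tool [51.27  9.75 21.02]
head tool [ 57.4    0.28 -24.48]
```

The follower's front face coincides with the strip end, with about 2 N of reaction. The lip clearance is about 5 mm. I'll lower slowly.

>>> arm_command(series=[0.0005,-0.0002,-0.003,0,0,0,0,0,-0.003,0,0,0,0,0,-0.003,0,0,0,0,0,-0.003,0,0,0,0,0,-0.003,0,0,0,0,0,-0.003,0,0,0,0,0,0,0,0,0,0,0,0,0,0,0])

```text
time_s: 7.8
ee_pos: [542.5, 79.9, 46.1]
ee_rot: [-180.0, 0.0, 72.0]
force: [-0.5, -3.4, -0.4]
gripper_width: 12.8
```

```bash
python3 snap.py 8 wrist side
python3 - <<'E'
from h import *
s,f=pickle.load(open("pics/wrist8.pkl","rb"));crop(f,"pics/w8c.png",210,110,310,235)
E
```

```text
{'time_s': 7.85, 'ee_pos': [542.46, 79.82, 46.14], 'ee_rot': [-179.99, 0.01, 72.02], 'force': [-0.27, -2.08, -1.34], 'gripper_width': 12.89}
pics/w8c.png scale 4.8
```

View pics/w8c.png

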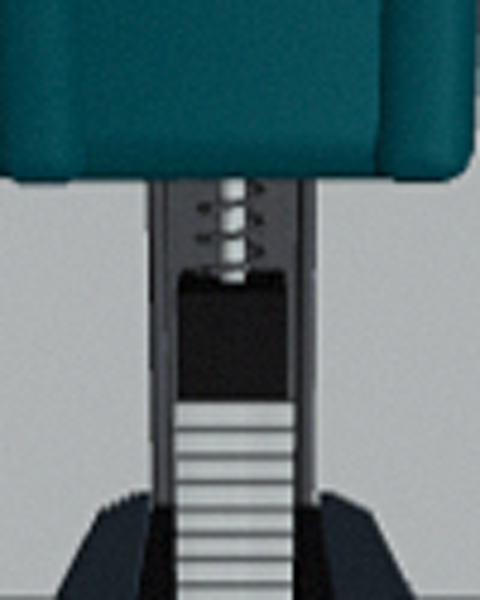

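The strip entered the channel with no vertical force. One more millimetre to the floor.

>>> arm_command(series=[0,0,-0.0012,0,0,0,0,0,-0.0012,0,0,0,0,0,0,0,0,0,0,0,0,0,0,0])

```text
time_s: 8.23
ee_pos: [542.6, 79.9, 45.5]
ee_rot: [180.0, -0.0, 72.0]
force: [-1.4, -2.4, 1.2]
gripper_width: 12.9
```

>>> arm_command(series=[0,0,-0.0012,0,0,0,0,0,0,0,0,0,0,0,0,0,0,0])

```text
time_s: 8.48
ee_pos: [542.6, 80.0, 45.2]
ee_rot: [180.0, -0.0, 72.0]
force: [-2.0, -1.9, 2.2]
gripper_width: 13.0
```

>>> arm_command(series=[0,0,0,0,0,0])

```text
time_s: 8.57
ee_pos: [542.6, 79.9, 45.1]
ee_rot: [180.0, -0.0, 72.0]
force: [-1.8, -2.4, 2.9]
gripper_width: 12.9
```

>>> arm_command(series=[0,0,0,0,0,0])

```text
time_s: 8.65
ee_pos: [542.6, 79.9, 45.1]
ee_rot: [180.0, -0.0, 72.0]
force: [-0.5, -2.8, 3.4]
gripper_width: 13.0
```

It's on the floor with about 3 N of contact. I'll ease 4 mm towards the lip, then open.

>>> arm_command(series=[-0.001,-0.0032,0,0,0,0,-0.001,-0.0032,0,0,0,0,-0.001,-0.0032,0,0,0,0,0,0,0,0,0,0,0,0,0,0,0,0])

```text
time_s: 9.07
ee_pos: [541.5, 76.2, 45.1]
ee_rot: [180.0, -0.0, 72.0]
force: [-0.6, 0.1, 5.0]
gripper_width: 12.6
```

>>> arm_command(series=[0,0,0,0,0,0,0,0,0,0,0,0,0,0,0,0,0,0,0,0,0,0,0,0], hand=0.3)

```text
time_s: 9.4
ee_pos: [541.3, 76.1, 44.6]
ee_rot: [-180.0, 0.0, 72.0]
force: [0.6, 0.4, -0.0]
gripper_width: 27.4
```

```bash
python3 snap.py 9 wrist
```

```text
{'time_s': 9.4, 'ee_pos': [541.27, 76.06, 44.59], 'ee_rot': [-179.99, 0.01, 72.02], 'force': [0.63, 0.41, -0.01], 'gripper_width': 27.36}
```

View pics/wrist9.png

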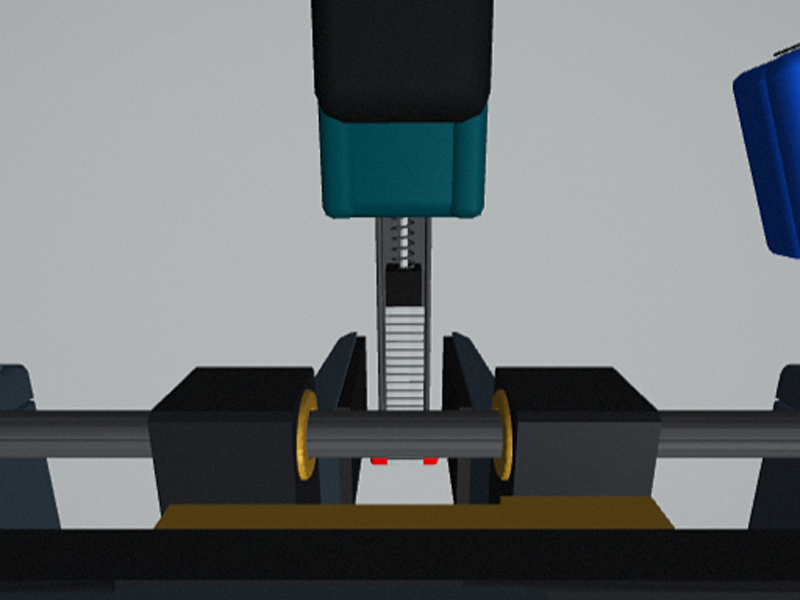

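The strip is released in the channel with the follower against it. I'll retreat up and forward for a clear look.

>>> arm_command(series=[0,0,0.02,0,0,0,0,0,0.04,0,0,0,0,0,0.06,0,0,0,0,0,0.06,0,0,0,-0.02,-0.06,0.055,0,0,0,-0.022,-0.064,0,0,0,0,-0.022,-0.064,0,0,0,0,0,0,0,0,0,0,0,0,0,0,0,0])

```text
time_s: 10.2
ee_pos: [515.6, 0.1, 139.6]
ee_rot: [179.9, -0.0, 71.9]
force: [0.3, 0.1, -0.1]
gripper_width: 27.4
```

```bash
python3 snap.py 10 wrist side
python3 - <<'E'
from h import *
s,f=pickle.load(open("pics/wrist10.pkl","rb"));crop(f,"pics/w10c.png",210,0,310,155)
s,f=pickle.load(open("pics/side10.pkl","rb"));crop(f,"pics/s10c.png",205,85,285,175)
E
```

```text
{'time_s': 10.25, 'ee_pos': [515.96, 0.82, 139.44], 'ee_rot': [179.95, -0.04, 71.95], 'force': [0.24, 0.78, 1.74], 'gripper_width': 27.6}
pics/w10c.png scale 3.870967741935484
pics/s10c.png scale 6.666666666666667
```

View pics/w10c.png

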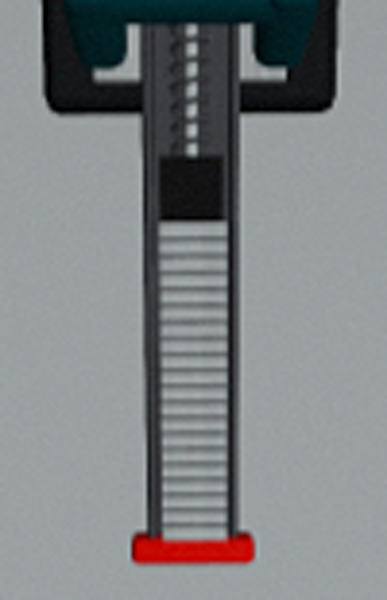

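View pics/s10c.png

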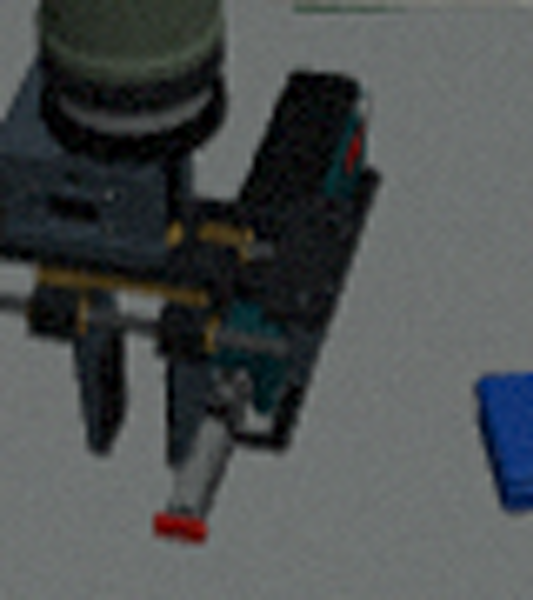

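The wrist view shows the strip lying straight in the channel, from the follower at (191,220) to the lip at (191,535), flat and undisturbed. I'll close the fingers and come down in front of the red face.

>>> arm_command(series=[0.002,-0.0007,-0.06,0,0,0,0,0,-0.06,0,0,0,0,0,-0.06,0,0,0,0,0,-0.05,0,0,0,0,0,-0.03,0,0,0,0,0,-0.012,0,0,0,0,0,0,0,0,0,0,0,0,0,0,0], hand=0)

```text
time_s: 10.97
ee_pos: [517.2, 1.2, 30.4]
ee_rot: [180.0, -0.0, 72.1]
force: [-0.1, 0.5, 1.1]
gripper_width: 0.6
```

```bash
python3 snap.py 11 wrist side
python3 - <<'E'
from h import *
s,f=pickle.load(open("pics/wrist11.pkl","rb"))
R=Ro.from_euler("xyz",s["ee_rot"],degrees=True).as_matrix();p=np.array(s["ee_pos"])
g=f["frame"].astype(int);red=(g[:,:,0]>120)&(g[:,:,1]<60);ys,xs=np.nonzero(red);print(xs.min(),xs.max(),ys.min(),ys.max())
print((R.T@(atz(f,s,[[(xs.min()+xs.max())/2,ys.max()+.5]],33)[0]-p)).round(2))
E
```

```text
{'time_s': 11.02, 'ee_pos': [517.43, 1.01, 30.86], 'ee_rot': [179.91, -0.03, 72.06], 'force': [0.21, 0.38, 0.14], 'gripper_width': 0.4}
233 284 163 173
[41.05  0.24 -2.59]
```

View pics/wrist11.png

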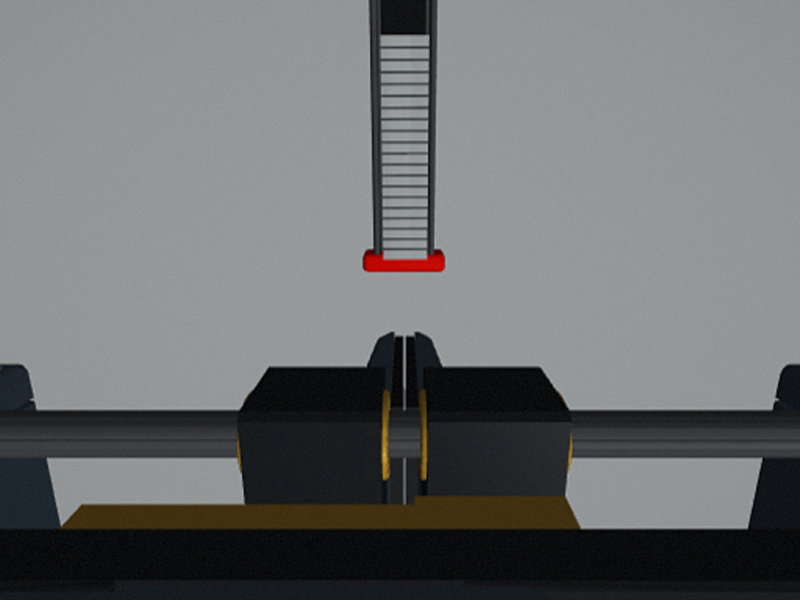

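Closed fingers line up with the face (404 in both). The gap from finger edge to face is about 25 mm. I'll approach slowly to contact.

>>> arm_command(series=[0.0057,0.0174,0,0,0,0,0.0057,0.0174,0,0,0,0,0.003,0.0095,0,0,0,0,0.0015,0.0048,0,0,0,0,0.0015,0.0048,0,0,0,0,0.0015,0.0048,0,0,0,0,0.0015,0.0048,0,0,0,0,0.0015,0.0048,0,0,0,0,0,0,0,0,0,0,0,0,0,0,0,0], newtons=30)

```text
time_s: 11.9
ee_pos: [525.1, 27.3, 30.2]
ee_rot: [-180.0, 0.1, 72.0]
force: [0.1, -4.8, 1.0]
gripper_width: 0.4
```

```bash
python3 snap.py 12 wrist
```

```text
{'time_s': 11.9, 'ee_pos': [525.07, 27.33, 30.18], 'ee_rot': [-180.0, 0.06, 72.04], 'force': [0.11, -4.83, 0.97], 'gripper_width': 0.45}
```

View pics/wrist12.png

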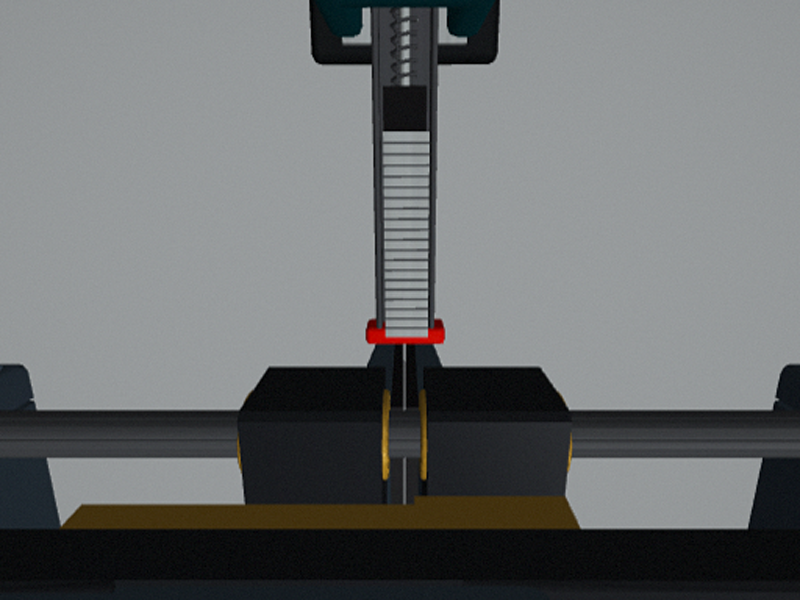

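Finger edge is on the face, with about 4.8 N and the drawer just starting to move. I'll push about 68 mm steadily.

>>> arm_command(series=[0.0031,0.0095,0,0,0,0,0.0031,0.0095,0,0,0,0,0.0031,0.0095,0,0,0,0,0.0031,0.0095,0,0,0,0,0.0031,0.0095,0,0,0,0,0.0031,0.0095,0,0,0,0,0.0031,0.0095,0,0,0,0,0.0031,0.0095,0,0,0,0,0.0031,0.0095,0,0,0,0,0.0031,0.0095,0,0,0,0,0.0031,0.0095,0,0,0,0,0.0031,0.0095,0,0,0,0,0.0031,0.0095,0,0,0,0,0.0031,0.0095,0,0,0,0,0.0031,0.0095,0,0,0,0,0.0031,0.0095,0,0,0,0,0.0031,0.0095,0,0,0,0,0,0,0,0,0,0,0,0,0,0,0,0])

```text
time_s: 13.53
ee_pos: [545.8, 92.0, 30.2]
ee_rot: [-180.0, 0.1, 72.0]
force: [-1.4, -5.2, 2.5]
gripper_width: 0.4
```

```bash
python3 snap.py 13 wrist top
python3 - <<'E'
from h import *
s,f=pickle.load(open("pics/top13.pkl","rb"));crop(f,"pics/t13c.png",85,165,235,235)
p=s["ee_pos"];print("s",p[0]*.309+p[1]*.951)
E
```

```text
{'time_s': 13.58, 'ee_pos': [545.88, 91.97, 30.19], 'ee_rot': [-179.96, 0.06, 72.03], 'force': [-1.36, -5.2, 2.62], 'gripper_width': 0.52}
pics/t13c.png scale 5.333333333333333
s 256.14123040452245
```

View pics/wrist13.png

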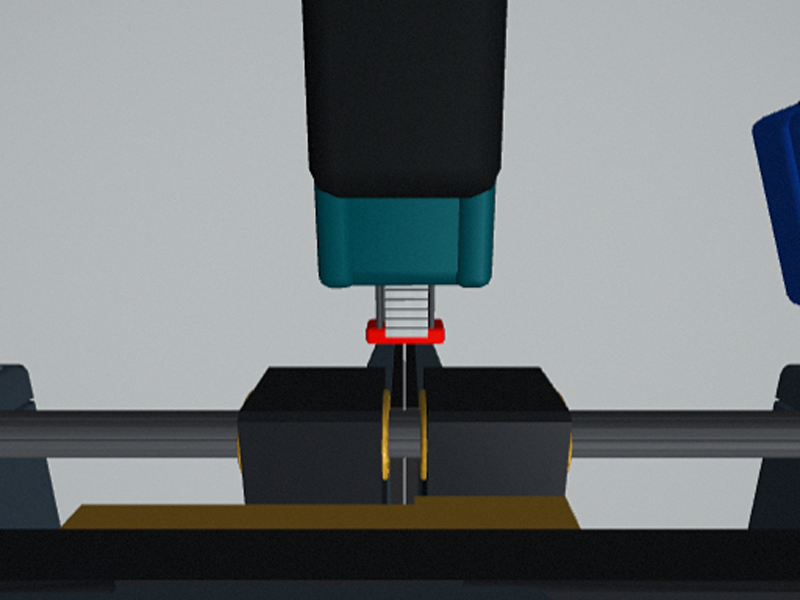

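The drawer is running in and the strip stays seated. About 20 mm remain, so I'll take slower steps now.

>>> arm_command(series=[0.0015,0.0048,0,0,0,0,0.0015,0.0048,0,0,0,0,0.0015,0.0048,0,0,0,0,0.0015,0.0048,0,0,0,0,0.0015,0.0048,0,0,0,0,0.0015,0.0048,0,0,0,0,0,0,0,0,0,0])

```text
time_s: 14.22
ee_pos: [548.9, 101.6, 30.2]
ee_rot: [-179.9, 0.3, 72.1]
force: [-1.8, -10.6, 4.6]
gripper_width: 0.7
```

>>> arm_command(series=[0.0008,0.0024,0,0,0,0,0.0008,0.0024,0,0,0,0,0,0,0,0,0,0])

```text
time_s: 14.47
ee_pos: [549.5, 103.5, 30.2]
ee_rot: [-179.9, 0.3, 72.1]
force: [-2.1, -10.5, 5.2]
gripper_width: 0.5
```

>>> arm_command(series=[0.0008,0.0024,0,0,0,0,0.0008,0.0024,0,0,0,0,0,0,0,0,0,0])

```text
time_s: 14.72
ee_pos: [550.6, 106.7, 30.2]
ee_rot: [-179.9, 0.1, 72.0]
force: [-0.8, -4.9, 3.9]
gripper_width: 0.3
```

>>> arm_command(series=[0.0008,0.0024,0,0,0,0,0,0,0,0,0,0])

```text
time_s: 14.88
ee_pos: [551.0, 108.0, 30.1]
ee_rot: [-179.9, 0.1, 72.0]
force: [-1.3, -4.9, 3.1]
gripper_width: 0.3
```

>>> arm_command(series=[0.0008,0.0024,0,0,0,0,0,0,0,0,0,0])

```text
time_s: 15.05
ee_pos: [551.2, 108.8, 30.2]
ee_rot: [-180.0, 0.1, 72.0]
force: [-1.3, -6.0, 3.5]
gripper_width: 0.5
```

The force dropped from 10.7 to 5 N, so it has probably snapped in. I'll back off and look.

>>> arm_command(series=[-0.0015,-0.0048,0,0,0,0,-0.0031,-0.0095,0,0,0,0,-0.006,-0.019,0,0,0,0,-0.012,-0.038,0,0,0,0,-0.015,-0.048,0,0,0,0,0,0,0,0,0,0,0,0,0,0,0,0])

```text
time_s: 15.63
ee_pos: [536.6, 61.5, 30.1]
ee_rot: [-180.0, -0.0, 71.9]
force: [0.2, -0.4, 0.8]
gripper_width: 0.3
```

```bash
python3 snap.py 14 wrist top side
python3 - <<'E'
from h import *
s,f=pickle.load(open("pics/top14.pkl","rb"));crop(f,"pics/t14c.png",85,165,235,235)
E
```

```text
{'time_s': 15.73, 'ee_pos': [537.28, 62.41, 30.24], 'ee_rot': [179.96, -0.05, 71.99], 'force': [0.15, 0.51, 0.63], 'gripper_width': 0.49}
pics/t14c.png scale 5.333333333333333
```

View pics/wrist14.png

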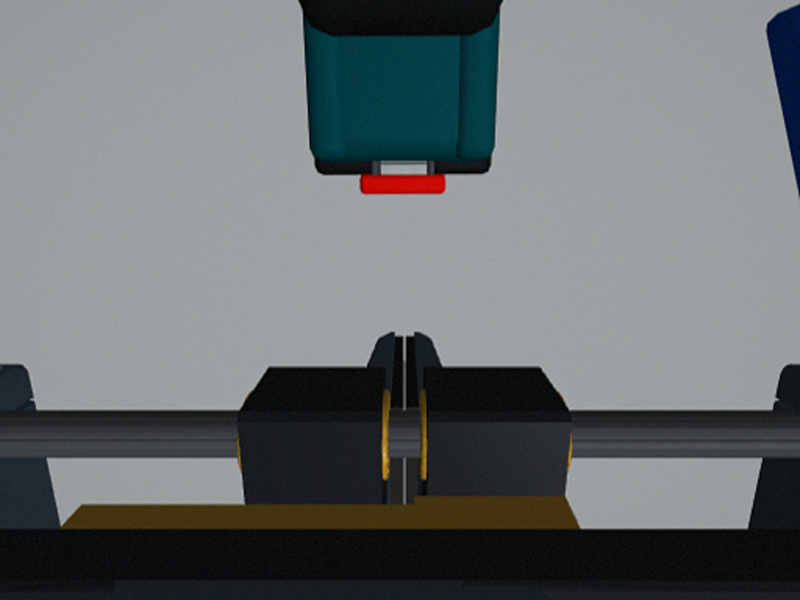

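View pics/t14c.png

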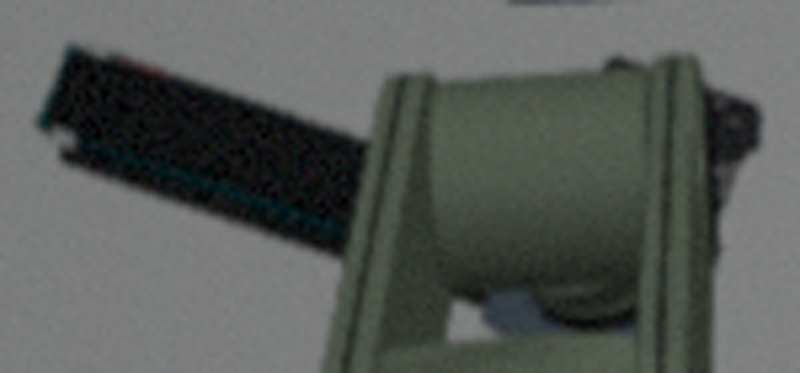

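Run:
```python
from h import *
import time
for t in ("4","10","14"):
    s,f=pickle.load(open(f"pics/wrist{t}.pkl","rb"))
    g=f["frame"].astype(int);red=(g[:,:,0]>110)&(g[:,:,1]<60);ys,xs=np.nonzero(red)
    X=atz(f,s,[[(xs.min()+xs.max())/2,ys.max()+.5]],33)[0];print(t,X.round(1),"s",round(X[0]*.309+X[1]*.951,1),"lat",round(X[0]*.951-X[1]*.309,1))
```

```text
4 [529.8  39.9  33. ] s 201.6 lat 491.5
10 [530.2  40.7  33. ] s 202.5 lat 491.7
14 [556.7 123.6  33. ] s 289.6 lat 491.2
```

>>> arm_command(series=[-0.01,-0.03,0.04,0,0,0,-0.015,-0.045,0.07,0,0,0,-0.015,-0.045,0.07,0,0,0,-0.015,-0.06,0.07,0,0,0,-0.03,-0.07,0,0,0,0,-0.03,-0.08,0,0,0,0,-0.03,-0.08,0,0,0,0,-0.03,-0.08,0,0,0,0,-0.03,-0.08,0,0,0,0,-0.02,-0.06,0,0,0,0,0,0,0,0,0,0,0,0,0,0,0,0])

```text
time_s: 16.78
ee_pos: [447.1, -190.4, 130.2]
ee_rot: [180.0, -0.0, 71.9]
force: [0.2, 0.3, -0.9]
gripper_width: 0.8
```

```bash
python3 snap.py 15 top side
python3 - <<'E'
from h import *
s,f=pickle.load(open("pics/top15.pkl","rb"));crop(f,"pics/t15c.png",85,165,235,235)
E
```

```text
{'time_s': 16.83, 'ee_pos': [447.21, -189.59, 130.14], 'ee_rot': [179.98, -0.04, 71.98], 'force': [0.33, 0.4, -0.05], 'gripper_width': 0.47}
pics/t15c.png scale 5.333333333333333
```

View pics/t15c.png

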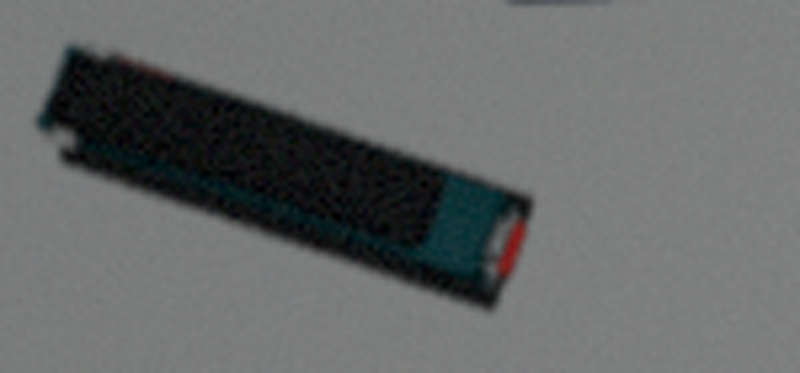

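View pics/top15.png

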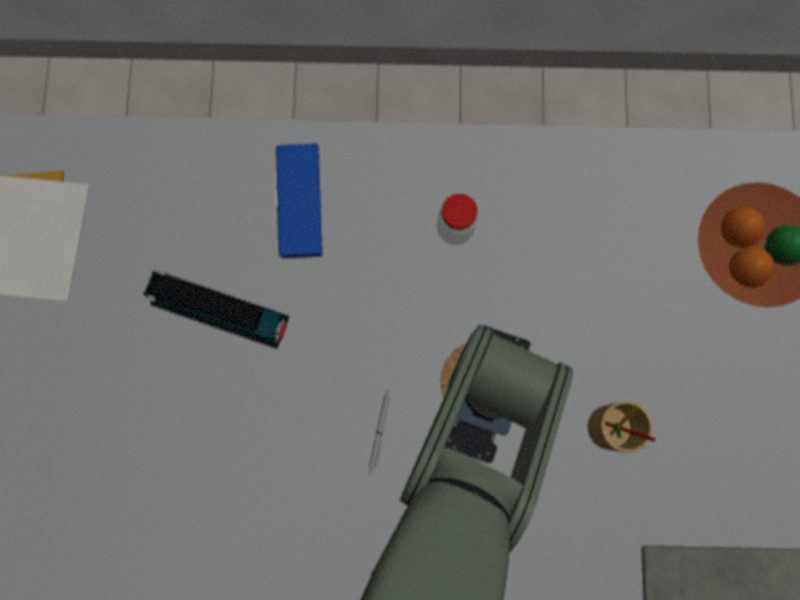

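The top view shows the drawer still shut and the stapler outline on the same pixels as at the start. The other objects that can be seen haven't moved. Face travel is about 88 mm, which matches the latched position.

Run:
```python
from workcell import env
print(env.job_done(), env.state()["time_s"])
```

```text
the job is handed in; nothing more can be done
the job is handed in; nothing more can be done
```

The strip is loaded in the drawer and the drawer is latched shut. I handed the job in at about 17 s of the 64 s allowed; no verdict was reported.

**Loading:** I gripped the strip by the upper part of its sides and used its end to push the follower back about 15 mm. I then lowered it into the channel until it touched the floor (about 3 N, reaching 5 N while I eased it towards the lip), and let go. A wrist picture showed it lying straight between the follower and the front lip.

**Closing:** I pushed the red face in with closed fingers. The highest reading I took was about 11 N along the push, and it then dropped to about 5 N as the latch snapped in. I only read the force between moves, so brief peaks could have been higher.

**Last checks:**
- **Drawer:** the face had moved in 87 to 88 mm (88.3 expected when latched). It was still shut more than 1 s after I let go.
- **Stapler:** its outline sits on the same pixels as at the start, so it did not skid.
- **Other objects:** the pen, pencil case, jam jar and pen holder look unmoved. The arm partly hid the trivet in the final picture.
- **Strip:** once the drawer is shut, only its front end can be seen.
- **Disagreement:** sideways readings varied by about 0.4 mm between pictures, within the 1 mm clearance on each side of the channel.

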